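# Unclamp the test cartridge and load the reader

### The job

Slide the vise jaw fully open, lift the finished test cartridge out and lay it upright in the long bay of the reader's carriage, and stand a spare bottle in every empty cell of the carriage, leaving the bottles already there and any spares left over. With everything loaded and the carriage still fully out, push the carriage fully home into the reader. Finally close the empty vise jaw fully, without knocking the roll of tape about.

Things in the scene. Friction and masses are not known exactly. Their poses are not given: they have to be found in the camera images.
- jaw (a joint): Sliding front jaw (nearer the robot; 90 mm wide, top at 61 mm) of the grey fixed vise (base 200 x 130 mm, fixed jaw 60 mm high): metres slid open along the vise's -x: about 0 = shut against the cartridge, 0.045 = fully open, at its stop. Stays where left (about 4 N to slide). While shut, its lip reaches 6 mm over the cartridge's foot and holds it down.
- jaw_grip (a point): Grip point on the sliding jaw's upright metal handle plate: 14 mm thick along the vise's x, 44 mm wide along y, standing from 61 to 109 mm above the bench. The point is on its centre line, 88 mm up. Vise axes: x from sliding to fixed jaw, y across, z up; moves with the jaw. While the jaw is shut there are about 54 mm between this plate and the cartridge's fin.
- cartridge: White test cartridge, the finished part: foot 110 x 50 x 16 mm, body above it 100 x 34 x 24 mm, and on top a grey grip fin 60 mm long, 14 thick, 28 tall, all centred (total height 68 mm; the fin spans 40 to 68 mm above the underside). About 0.25 kg. Origin: centre of the underside; x along its length, z up. May lie either way round. Starts in the vise, 30 mm up, length along the vise's y.
- carriage (a joint): Loading carriage of the reader: metres slid in along the reader's +y: 0 = fully out, as at the start; 0.10 = home against its stop, the bay under the hood. Stays where left (about 4 N to slide). Grey tray 180 (x) x 188 (y) mm, floor 22 mm above the bench, walls 30 mm high over the floor. A long bay next to the hood, then six square cells (three along x, two rows along y).
- carriage_grip (a point): Grip point on the carriage's upright metal handle plate: 14 mm thick along the reader's y, 50 mm wide along x, standing from 38 to 100 mm above the bench. The point is on its centre line, 82 mm up, 200 mm along -y from the bay's centre and 48 mm outside the tray's outer wall. Reader axes; moves with the carriage.
- bay (a point): Floor centre of the carriage's long bay (inside 122 mm along x, 60 along y, walls 30 high), 22 mm above the bench. Reader axes: y into the hood, z up. Moves with the carriage. The cartridge's origin belongs here, its length along x. The white reader is fixed; its hood (130 mm high, opening 200 wide, 115 high) starts 70 mm along +y from here when the carriage is out, a 220 mm tall case behind.
- cell0 (a point): Floor centre of cell 0, -58 mm along x and -120 mm along y from the bay's centre (cells are 52 x 52 mm inside, walls 30 mm high, 58 mm pitch), 22 mm above the bench; reader axes, moves with the carriage.
- cell1 (a point): Floor centre of cell 1, 0 mm along x and -120 mm along y from the bay's centre (cells are 52 x 52 mm inside, walls 30 mm high, 58 mm pitch), 22 mm above the bench; reader axes, moves with the carriage.
- cell2 (a point): Floor centre of cell 2, 58 mm along x and -120 mm along y from the bay's centre (cells are 52 x 52 mm inside, walls 30 mm high, 58 mm pitch), 22 mm above the bench; reader axes, moves with the carriage.
- cell3 (a point): Floor centre of cell 3, -58 mm along x and -62 mm along y from the bay's centre (cells are 52 x 52 mm inside, walls 30 mm high, 58 mm pitch), 22 mm above the bench; reader axes, moves with the carriage.
- cell4 (a point): Floor centre of cell 4, 0 mm along x and -62 mm along y from the bay's centre (cells are 52 x 52 mm inside, walls 30 mm high, 58 mm pitch), 22 mm above the bench; reader axes, moves with the carriage.
- cell5 (a point): Floor centre of cell 5, 58 mm along x and -62 mm along y from the bay's centre (cells are 52 x 52 mm inside, walls 30 mm high, 58 mm pitch), 22 mm above the bench; reader axes, moves with the carriage.
- stock0: Reagent bottle standing in cell 0 from the start, if present (None if absent: then cell 0 starts empty). Same shape as the spares. Origin: centre of its underside.
- stock1: Reagent bottle standing in cell 1 from the start, if present (None if absent: then cell 1 starts empty). Same shape as the spares. Origin: centre of its underside.
- stock2: Reagent bottle standing in cell 2 from the start, if present (None if absent: then cell 2 starts empty). Same shape as the spares. Origin: centre of its underside.
- stock3: Reagent bottle standing in cell 3 from the start, if present (None if absent: then cell 3 starts empty). Same shape as the spares. Origin: centre of its underside.
- stock4: Reagent bottle standing in cell 4 from the start, if present (None if absent: then cell 4 starts empty). Same shape as the spares. Origin: centre of its underside.
- stock5: Reagent bottle standing in cell 5 from the start, if present (None if absent: then cell 5 starts empty). Same shape as the spares. Origin: centre of its underside.
- spare0: Spare reagent bottle standing on the open bench between vise and reader: white body 42 mm diameter, 62 mm tall, with a grey round cap 26 mm diameter and 28 mm tall on top (total 90 mm, to be gripped by the cap). About 0.09 kg, bottom-heavy. Origin: centre of its underside, z up.
- spare1: Spare reagent bottle standing on the open bench between vise and reader: white body 42 mm diameter, 62 mm tall, with a grey round cap 26 mm diameter and 28 mm tall on top (total 90 mm, to be gripped by the cap). About 0.09 kg, bottom-heavy. Origin: centre of its underside, z up.
- spare2: Spare reagent bottle standing on the open bench between vise and reader: white body 42 mm diameter, 62 mm tall, with a grey round cap 26 mm diameter and 28 mm tall on top (total 90 mm, to be gripped by the cap). About 0.09 kg, bottom-heavy. Origin: centre of its underside, z up.
- spare3: Spare reagent bottle standing on the open bench between vise and reader: white body 42 mm diameter, 62 mm tall, with a grey round cap 26 mm diameter and 28 mm tall on top (total 90 mm, to be gripped by the cap). About 0.09 kg, bottom-heavy. Origin: centre of its underside, z up.
- spare4: Spare reagent bottle standing on the open bench between vise and reader: white body 42 mm diameter, 62 mm tall, with a grey round cap 26 mm diameter and 28 mm tall on top (total 90 mm, to be gripped by the cap). About 0.09 kg, bottom-heavy. Origin: centre of its underside, z up.
- tape: Bystander: roll of tape lying among the spares, 84 mm outside diameter, 24 mm high. Origin: centre of the underside.
Not all that is in view belongs to the job. Leave any black or green look-alike of the spare2 alone.

How it is judged:
On the way, in this order (a step that is already met when the one before it is completed fails the run):
1. the vise jaw is fully open (over 40 mm) with the cartridge still in the vise (value of joint jaw above 0.04 m and distance of cartridge from where it was at the start of the episode below 0.04 m), for 0.2 s.
2. the cartridge lies in the bay and every cell holds a bottle, with the carriage still out (under 15 mm) (distance between cartridge and bay below 0.014 m and angle between cartridge's own z axis and vertical below 0.1 rad and angle between the x axis of cartridge and the x axis of bay, either way round below 0.17 rad and distance between any of stock0, spare0, spare1, spare2, spare3, spare4 and cell0 below 0.014 m and distance between any of stock1, spare0, spare1, spare2, spare3, spare4 and cell1 below 0.014 m and distance between any of stock2, spare0, spare1, spare2, spare3, spare4 and cell2 below 0.014 m and distance between any of stock3, spare0, spare1, spare2, spare3, spare4 and cell3 below 0.014 m and distance between any of stock4, spare0, spare1, spare2, spare3, spare4 and cell4 below 0.014 m and distance between any of stock5, spare0, spare1, spare2, spare3, spare4 and cell5 below 0.014 m and value of joint carriage below 0.015 m), for 0.2 s.
3. the carriage is home (over 94 mm) (value of joint carriage above 0.094 m), for 0.2 s.
At the end, for the whole second after the job is handed in: Cartridge upright in the bay (within 14 mm, 0.17 rad); each cell holds one upright bottle (within 14 mm), its first one or a spare; other spares left on the bench; carriage home (over 94 mm), jaw shut (under 6 mm), the cartridge at rest (distance between any of stock0, spare0, spare1, spare2, spare3, spare4 and cell0 below 0.014 m and distance between any of stock1, spare0, spare1, spare2, spare3, spare4 and cell1 below 0.014 m and distance between any of stock2, spare0, spare1, spare2, spare3, spare4 and cell2 below 0.014 m and distance between any of stock3, spare0, spare1, spare2, spare3, spare4 and cell3 below 0.014 m and distance between any of stock4, spare0, spare1, spare2, spare3, spare4 and cell4 below 0.014 m and distance between any of stock5, spare0, spare1, spare2, spare3, spare4 and cell5 below 0.014 m and distance between cartridge and bay below 0.014 m and angle between cartridge's own z axis and vertical below 0.1 rad and angle between the x axis of cartridge and the x axis of bay, either way round below 0.17 rad and angle between each of stock0, stock1, stock2, stock3, stock4, stock5's own z axis and vertical below 0.2 rad and (angle between spare0's own z axis and vertical below 0.2 rad or horizontal distance between spare0 and cell1 above 0.15 m) and (angle between spare1's own z axis and vertical below 0.2 rad or horizontal distance between spare1 and cell1 above 0.15 m) and (angle between spare2's own z axis and vertical below 0.2 rad or horizontal distance between spare2 and cell1 above 0.15 m) and (angle between spare3's own z axis and vertical below 0.2 rad or horizontal distance between spare3 and cell1 above 0.15 m) and (angle between spare4's own z axis and vertical below 0.2 rad or horizontal distance between spare4 and cell1 above 0.15 m) and height (world z) of each of spare0, spare1, spare2, spare3, spare4 below 0.04 m and value of joint carriage above 0.094 m and value of joint jaw below 0.006 m and linear speed of cartridge below 0.03 m/s); the robot touches nothing.
It fails at once if the tape is knocked more than 60 mm aside (distance of tape from where it was at the start of the episode above 0.06 m).
Of stock0, stock1, stock2, stock3, stock4, stock5 only 1 to 3 are there at a start; the rules pass over those that are not, and their reading is None.
At some moment in a run one of spare0, spare1, spare2, spare3, spare4 may be knocked a few centimetres aside while the robot is not near it.
It also fails if it takes over 210 s, if anything falls off the work surface, if the arm or the gripper's body presses on something with over 40 N, if the wrist force passes 120 N, or if a joint passes its speed limit or range.

### The arm

A 6-joint arm with a two-finger parallel gripper is mounted at the origin on the work surface. World frame = base frame: x ahead of the robot, y to its left, z up, the work surface at z = 0. Lengths are in m, angles in rad, forces in N, time in s.
With the tool pointing down it reaches from about 0.35 to 0.975 m from the base axis. Payload 4.9 kg.
Tool frame: the origin (TCP) lies at the very end of the fingers, on their centre line; the grasp point (between the pads) lies 19 mm behind it; z points along the fingers, y is the line along which they close (so a half turn about z gives the same grasp; the last joint's range is limited). The gripper opens to 85 mm and grips with 20 to 120 N. Pads are 22 mm wide; open, the fingers measure 114 mm over their backs; the gripper's body (76 mm by 85 mm) begins 54 mm behind the grasp point. The pads swing forward as they close: fully open they stand 13 mm farther back than shut.
Start: joints at [-1.44, 0.053, 1.613, -0, 1.476, -0.119], TCP at [0.155, -0.606, 0.231] pointing down, gripper open.
Joint ranges: [-3.01, 3.01], [-1.01, 2.22], [0.06, 2.58], [-1.02, 4.17], [0.09, 2.62], [-3.14, 3.14]. Speed limits (rad/s): [2.57, 2.57, 3.14, 3.14, 3.14, 3.14].

### API

Orientations are given as a rotation vector (axis times angle).
In Python, from station import get_obs, get_image, get_calibration, finish_job gives the robot as it stands.
- The arm moves only by the tool servo_tool, never from a script. Its argument "increments" is a list of rows, each a list of 5 numbers: the opening, from 0 (shut) to 1 (fully open), then the shift along the tool's x, y, z in mm, then the turn about the tool's z in degrees. In form: [[jaw, tx, ty, tz, spin], ...]. A call has 1 to 12 rows; each row shifts and turns the commanded pose from where the row before left it, along the tool's axes as they then stand; what a row does not reach is not made up. A row lasts 1/8 s, in which the tool goes at most 62.5 mm and 10.7 degrees, less where a joint would pass 70% of its speed; a pose out of reach is approached as far as the arm can. A call is refused whole if a number of a shift passes 62.5 or a number of a turn 10.7, either way. A call with a gripper value outside its range is refused whole. The fingers move at their own pace and stop on an object; "force" is the grip in N (left out, the last holds). Time passes only in rows, so rows that do not move let the fingers close. It gives the time, the measured TCP pose, the force, the opening and the grip force at its end, in the units of the state.
- get_obs(): the state, without advancing time (a new reading comes with each control period).
- get_image(name): name is "scene" or "top"; returns the picture (420x560x3 uint8, red, green, blue); there is no depth.
- get_calibration(name): a dict with "fx", "fy", "cx", "cy" (pixels), "dist_coeffs" ([k1, k2, p1, p2, k3] as OpenCV has them; the pictures are not rectified), "R" (3x3) and "t" (3): a world point X has camera coordinates R X + t. Camera axes: x right, y down, z forward; pixel columns grow to the right and rows downward; lengths in m; the calibration is good to about 2 mm. A picture is of the moment at which its call begins. get_calibration takes no time and is no camera call.
- finish_job(): hands the job in; it is judged then, once.
The state is a dict: "t": time; "q": joint angles; "dq": joint speeds; "effort": joint torques, N m; "tool_pos": TCP position; "tool_rot": TCP orientation; "contact_force": force on the tool from outside, world axes, zero at the start; "wrist_torque": the same for the moment, N m; "opening": finger opening in m; "grip_force": force on a finger pad.
Only numpy, scipy, OpenCV 4.12 (cv2) and the standard library are available. Lean on these libraries where they do the work, as an engineer would, in place of code of your own. Each camera call takes 0.05 s, during which the arm holds its last target. There are 200 camera calls.

## Working session

There is one attempt and no reset: what is moved stays moved. The work goes in short steps, Python scripts to look and compute and a tool call to move; the robot and the scene stay as the last step left them, time stands still between calls to the robot, and variables do not carry over. Pictures are saved under pics/ and viewed, at most 14 in all, crops included, and the job is handed in when it is done.

Besides the shell and the picture viewer there is one more tool, called after "Call:" as name(argument=value, ...), one argument or row to a line, values as JSON. servo_tool: Moves the arm, as the interface text tells. Its arguments: {"type":"object","properties":{"increments":{"type":"array"},"force":{"type":"number"}},"required":["increments"]}

```bash
mkdir -p pics
python3 - <<'E'
from station import *
import cv2,numpy as np
for n in("scene","top"):
    im=get_image(n); cv2.imwrite(f"pics/{n}0.png",im[:,:,::-1])
    c=get_calibration(n); print(n,{k:np.round(v,4).tolist() for k,v in c.items()}); R=np.array(c['R']);print(-R.T@np.array(c['t']))
o=get_obs();print({k:np.round(v,3).tolist() for k,v in o.items()})
E
```

```text
scene {'fx': 389.4309, 'fy': 389.4309, 'cx': 278.2368, 'cy': 209.1484, 'dist_coeffs': [0.0061, 0.0, 0.0, 0.0, 0.0], 'R': [[-0.0069, 0.9999, -0.0097], [0.6092, -0.0035, -0.793], [-0.793, -0.0114, -0.6091]], 't': [0.0475, -0.2789, 1.4506]}
[ 1.32058177 -0.03188847  0.66291091]
top {'fx': 382.5646, 'fy': 382.5646, 'cx': 278.0625, 'cy': 204.1622, 'dist_coeffs': [0.0205, 0.0, 0.0, 0.0, 0.0], 'R': [[-0.0202, -0.9998, 0.0015], [-0.9914, 0.0199, -0.1295], [0.1294, -0.0041, -0.9916]], 't': [-0.0271, 0.5794, 0.859]}
[ 0.46271082 -0.03506562  0.9268526 ]
{'t': 0.1, 'q': [-1.44, 0.053, 1.614, 0.0, 1.476, -0.119], 'dq': [0.001, -0.001, -0.005, 0.001, -0.001, 0.0], 'effort': [0.001, -39.49, -37.136, -0.0, 0.004, 0.0], 'tool_pos': [0.154, -0.605, 0.23], 'tool_rot': [-3.115, -0.391, 0.0], 'contact_force': [0.009, -0.121, -0.091], 'wrist_torque': [0.039, -0.002, 0.007], 'grip_force': 0.0, 'opening': 0.085}
```

View pics/scene0.png

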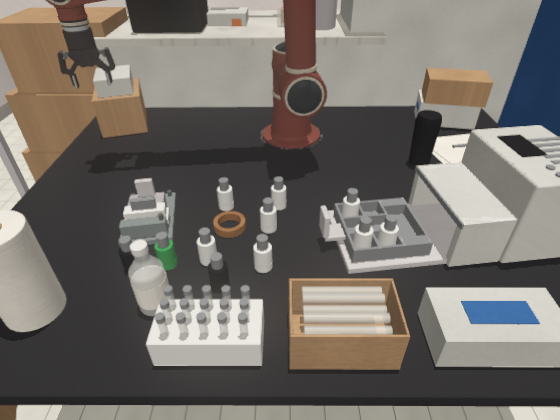

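View pics/top0.png

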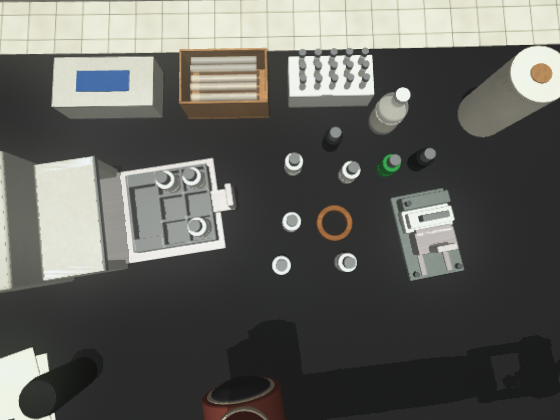

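```bash
cat > h.py <<'E'
from station import *
import cv2,numpy as np
from scipy.spatial.transform import Rotation as Rn
def ray(n,uv,z):
    c=get_calibration(n);K=np.array([[c['fx'],0,c['cx']],[0,c['fy'],c['cy']],[0,0,1.]])
    p=cv2.undistortPoints(np.array(uv,float).reshape(-1,1,2),K,np.array(c['dist_coeffs'])).reshape(-1,2)
    R=np.array(c['R']);C=-R.T@np.array(c['t']);d=np.c_[p,np.ones(len(p))]@R
    return C+d*((z-C[2])/d[:,2])[:,None]
def proj(n,X):
    c=get_calibration(n);K=np.array([[c['fx'],0,c['cx']],[0,c['fy'],c['cy']],[0,0,1.]])
    return cv2.projectPoints(np.array(X,float).reshape(-1,1,3),cv2.Rodrigues(np.array(c['R']))[0],np.array(c['t']),K,np.array(c['dist_coeffs']))[0].reshape(-1,2)
def state():
    o=get_obs();R=Rn.from_rotvec(o['tool_rot']).as_matrix()
    print('t',round(o['t'],2),'p',np.round(np.array(o['tool_pos'])*1000,1),'x',np.round(R[:,0],3),'y',np.round(R[:,1],3),'z',np.round(R[:,2],3),'open',round(o['opening'],4),'grip',round(o['grip_force'],1),'F',np.round(o['contact_force'],1))
    return o
def save(n,name,box,s):
    im=get_image(n); a,b,c,d=box
    cv2.imwrite(f'pics/{name}.png',cv2.resize(im[b:d,a:c,::-1],None,fx=s,fy=s,interpolation=cv2.INTER_CUBIC)); return im
E
python3 - <<'E'
from h import *
im=cv2.imread('pics/top0.png')
a=cv2.resize(im[175:300,385:475],None,fx=4,fy=4,interpolation=2);b=cv2.resize(im[150:275,115:215+25],None,fx=3.5,fy=4,interpolation=2)
b=cv2.resize(im[150:275,115:240],None,fx=3.4,fy=3.4,interpolation=2)
o=np.zeros((510,800,3),np.uint8);o[:500,:360]=a;o[:b.shape[0],365:365+b.shape[1]]=b[:,:435];cv2.imwrite('pics/c1.png',o)
# bottles: bright white blobs in bottle area
hsv=cv2.cvtColor(im,cv2.COLOR_BGR2HSV)
m=((hsv[...,2]>100)&(hsv[...,1]<60)).astype(np.uint8);m[:, :245]=0;m[:,385:]=0;m[:145]=0;m[300:]=0
n,l,s,c=cv2.connectedComponentsWithStats(m)
for i in range(1,n):
    if s[i,4]>60: print(s[i],c[i].round(1),ray('top',c[i],.062)[0].round(3))
mt=((hsv[...,1]>120)&(hsv[...,0]<20)&(hsv[...,2]>60)).astype(np.uint8);mt[:190]=0;mt[300:]=0
n,l,s,c=cv2.connectedComponentsWithStats(mt)
for i in range(1,n):
    if s[i,4]>60: print('tape',s[i],c[i].round(1),ray('top',c[i],.012)[0].round(3))
E
```

```text
[284 153  19  22 319] [293.2 163.2] [ 0.67  -0.076  0.062]
[339 161  22  22 341] [349.2 171.5] [ 0.648 -0.204  0.062]
[282 212  19  20 301] [291.  221.3] [ 0.536 -0.067  0.062]
[335 253  22  19 328] [345.9 262. ] [ 0.442 -0.188  0.062]
[272 256  19  19 298] [280.9 264.9] [ 0.439 -0.042  0.062]
tape [316 205  36  36 541] [334.3 222.5] [ 0.535 -0.173  0.012]
```

View pics/c1.png

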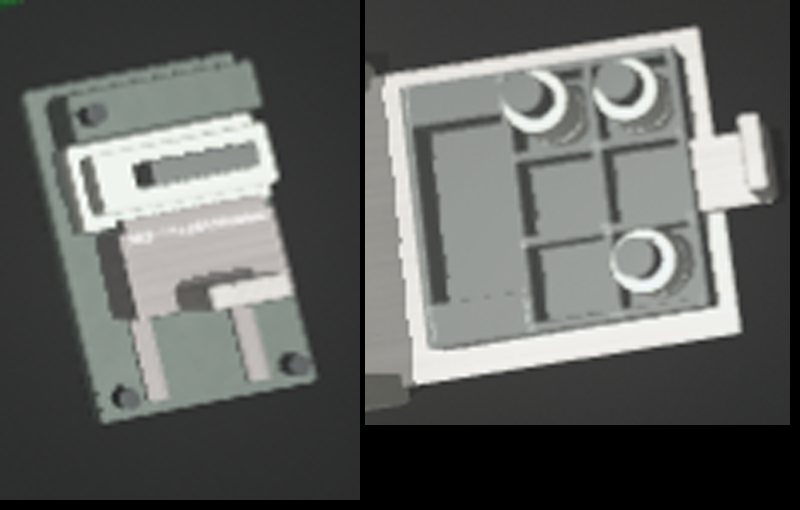

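Run:
```python
from h import *
np.set_printoptions(suppress=True,precision=4)
def v(p): return np.array(p)/4.+[385-.375,175-.375]
def c(p): return (np.array(p)-[365,0])/3.4+[115-.35,150-.35]
t=ray('top',c([(403,85),(680,48),(718,305),(432,348)]),.052);print(t,[np.linalg.norm(t[i]-t[i-1]) for i in range(4)],t.mean(0))
for i,j in((0,1),(3,2),(0,3),(1,2)): d=t[j]-t[i];print(np.degrees(np.arctan2(d[1],d[0])))
print('caps',ray('top',c([(532,95),(622,85),(641,258)]),.09))
print('chandle top corners',ray('top',c([(738,116),(757,114),(773,198),(751,203)]),.1))
b=ray('top',v([(25,92),(232,55),(315,378),(105,422)]),.015);print(b,[np.linalg.norm(b[i]-b[i-1]) for i in range(4)],b.mean(0))
for i,j in((0,1),(3,2),(0,3),(1,2)): d=b[j]-b[i];print(np.degrees(np.arctan2(d[1],d[0])))
print('fin',ray('top',v([(152,160),(255,142),(261,164),(158,186)]),.098))
print('jh',ray('top',v([(210,292),(287,275),(290,293),(214,309)]),.109))
```

```text
[[0.653  0.3131 0.052 ]
 [0.6754 0.1247 0.052 ]
 [0.4988 0.0986 0.052 ]
 [0.4744 0.2884 0.052 ]] [np.float64(0.18038157771863547), np.float64(0.18978579242822807), np.float64(0.17842663903590766), np.float64(0.19132926397250472)] [0.5754 0.2062 0.052 ]
-83.2481647867453
-82.65142766497526
-172.11177158508983
-171.60686916473446
caps [[0.6365 0.2141 0.09  ]
 [0.6421 0.1555 0.09  ]
 [0.5284 0.1423 0.09  ]]
chandle top corners [[0.6181 0.0784 0.1   ]
 [0.6192 0.0662 0.1   ]
 [0.5644 0.0561 0.1   ]
 [0.5614 0.0702 0.1   ]]
[[ 0.5922 -0.3105  0.015 ]
 [ 0.6122 -0.436   0.015 ]
 [ 0.4197 -0.4694  0.015 ]
 [ 0.3966 -0.3455  0.015 ]] [np.float64(0.19872046591484316), np.float64(0.127050102853274), np.float64(0.19532856559116132), np.float64(0.12611025278535562)] [ 0.5051 -0.3903  0.015 ]
-80.94940968456723
-79.41543054213423
-169.85955375614228
-170.12961064676324
fin [[ 0.5417 -0.3519  0.098 ]
 [ 0.5504 -0.4083  0.098 ]
 [ 0.5384 -0.4105  0.098 ]
 [ 0.5275 -0.3542  0.098 ]]
jh [[ 0.4699 -0.3734  0.109 ]
 [ 0.4781 -0.4145  0.109 ]
 [ 0.4686 -0.4153  0.109 ]
 [ 0.461  -0.3748  0.109 ]]
```

Call:
servo_tool(
  increments=[
    [0.5,0,0,0,-10.7],
    [0.5,0,0,0,-10.7],
    [0.5,0,0,0,-10.7],
    [0.5,0,0,0,-10.7],
    [0.5,0,0,0,-10.7],
    [0.5,0,0,0,-10.7],
    [0.5,0,0,0,-10.7],
    [0.5,0,0,0,-10.7],
    [0.5,26,58,0,0],
    [0.5,26,58,0,0],
    [0.5,26,58,0,0],
    [0.5,26,58,0,0],
  ],
)

```text
t: 1.6
tool_pos: [0.3628, -0.4641, 0.2308]
tool_rot: [-2.021, -2.404, -0.0]
contact_force: [0.0, -0.9, 0.4]
opening: 0.0424
grip_force: 0.0
```

```bash
cat >> h.py <<'E'
def to(x,y,z,th=None):
    """differences in mm along tool axes, and spin in deg for tool y at world angle th"""
    o=state();R=Rn.from_rotvec(o['tool_rot']).as_matrix();a=np.degrees(np.arctan2(R[1,1],R[0,1]))
    print('tool-y angle %.1f'%a,'d',np.round(R.T@(np.array([x,y,z])-o['tool_pos'])*1000,1))
    if th is not None:
        s=-((th-a+180)%360-180); w=np.radians(th);d=(np.array([x,y,z])-o['tool_pos'])*1000
        print('spin %.1f'%s,'after spin d',np.round([-np.sin(w)*d[0]+np.cos(w)*d[1],np.cos(w)*d[0]+np.sin(w)*d[1],-d[2]],1))
E
python3 -c "
from h import *
to(.4694,-.3945,.150,10)"
```

```text
t 1.6 p [ 362.8 -464.1  230.8] x [-0.172  0.985  0.   ] y [ 0.985  0.172 -0.   ] z [-0.  0. -1.] open 0.0424 grip 0.0 F [ 0.  -0.9  0.4]
tool-y angle 9.9 d [ 50.2 116.9  80.8]
spin -0.1 after spin d [ 50.  117.   80.8]
```

Call:
servo_tool(
  increments=[
    [0.5,25,58,0,0],
    [0.5,25,59,0,0],
    [0.5,0,0,50,0],
    [0.5,0,0,50,0],
    [0.5,0,0,30,0],
    [0.5,0,0,28,0],
    [0.5,0,0,0,0],
  ],
)

```text
t: 2.48
tool_pos: [0.4645, -0.3954, 0.0697]
tool_rot: [-2.017, -2.4, -0.001]
contact_force: [-0.0, -0.4, 0.5]
opening: 0.0429
grip_force: 0.0
```

Call:
servo_tool(
  increments=[
    [0,0,0,0,0],
    [0,0,0,0,0],
    [0,0,0,0,0],
    [0,0,0,0,0],
    [0,0,0,0,0],
  ],
  force=40,
)

```text
t: 3.1
tool_pos: [0.4675, -0.3981, 0.0752]
tool_rot: [2.019, 2.403, 0.0]
contact_force: [2.4, 1.8, 5.0]
opening: 0.0137
grip_force: 41.4
```

```bash
python3 -c "
from h import *
state();save('scene','s1',(80,130,280,280),4)"
```

```text
t 3.1 p [ 467.5 -398.1   75.2] x [-0.172  0.985 -0.002] y [0.985 0.172 0.002] z [ 0.003 -0.002 -1.   ] open 0.0137 grip 41.4 F [2.4 1.8 5. ]
```

View pics/s1.png

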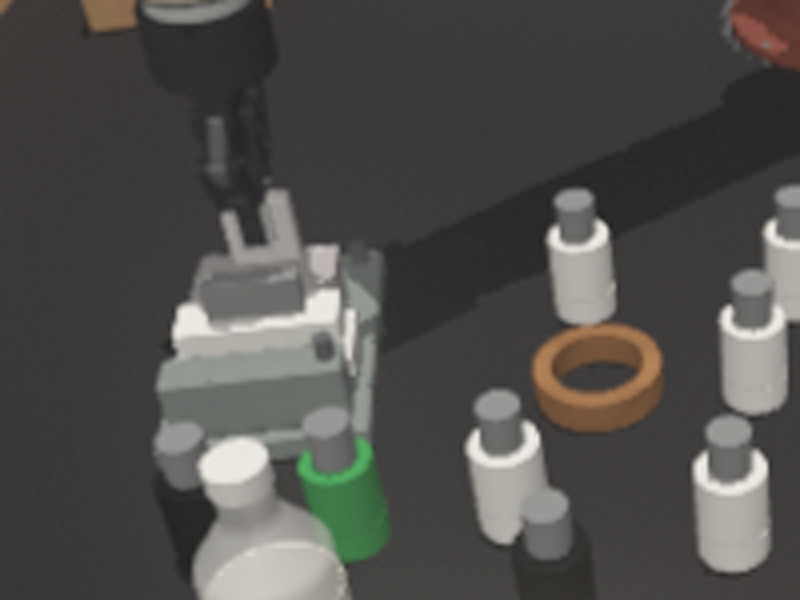

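The view shows the fingers around the handle plate (crop ≈(255,230)), opening 13.7 mm: gripped. Pull the jaw open.

Call:
servo_tool(
  increments=[
    [0,0,-8,0,0],
    [0,0,-8,0,0],
    [0,0,-8,0,0],
    [0,0,-8,0,0],
    [0,0,-8,0,0],
    [0,0,-5,0,0],
    [0,0,-3,0,0],
    [0,0,0,0,0],
    [0,0,0,0,0],
  ],
)

```text
t: 4.28
tool_pos: [0.4292, -0.4048, 0.0752]
tool_rot: [2.009, 2.39, 0.02]
contact_force: [41.4, 3.4, -9.6]
opening: 0.0136
grip_force: 51.4
```

```bash
python3 -c "
from h import *
state()"
```

```text
t 4.28 p [ 429.2 -404.8   75.2] x [-0.172  0.985 -0.006] y [0.985 0.172 0.022] z [ 0.023 -0.002 -1.   ] open 0.0136 grip 51.4 F [41.4  3.4 -9.6]
```

Call:
servo_tool(
  increments=[
    [0,0,6,0,0],
    [0.5,0,0,0,0],
    [0.5,0,0,0,0],
    [0.5,0,0,0,0],
  ],
)

```text
t: 4.78
tool_pos: [0.424, -0.4046, 0.0727]
tool_rot: [-2.021, -2.403, 0.0]
contact_force: [0.4, 1.3, -0.2]
opening: 0.0427
grip_force: 0.0
```

Call:
servo_tool(
  increments=[
    [0.5,0,0,-50,0],
    [0.5,0,0,-62,0],
    [0.5,-60,0,-60,0],
    [0.5,-60,0,0,0],
    [0.5,-60,0,0,0],
  ],
)

```text
t: 5.4
tool_pos: [0.4531, -0.5685, 0.2309]
tool_rot: [2.021, 2.403, -0.001]
contact_force: [-0.3, 0.3, 0.3]
opening: 0.0424
grip_force: 0.0
```

```bash
python3 -c "
from h import *
state();save('top','t2',(385,165,485,300),4.4)"
```

```text
t 5.4 p [ 453.1 -568.5  230.9] x [-0.172  0.985 -0.002] y [0.985 0.172 0.   ] z [ 0.001 -0.002 -1.   ] open 0.0424 grip 0.0 F [-0.3  0.3  0.3]
```

View pics/t2.png

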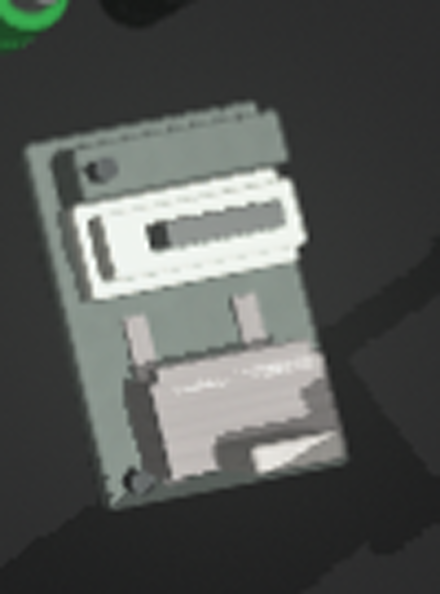

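```bash
python3 -c "
from h import *
v=lambda p:np.array(p)/4.4+[385-.39,165-.39]
p=ray('top',v([(257,447),(335,429),(340,456),(258,473)]),.109);print(p,p.mean(0))
f=ray('top',v([(158,226),(280,202),(287,224),(168,250)]),.098);print(f,f.mean(0))
to(.5395,-.3812,.150,10)"
```

```text
[[ 0.43093153 -0.38271268  0.109     ]
 [ 0.43877433 -0.42042927  0.109     ]
 [ 0.42601688 -0.42171538  0.109     ]
 [ 0.41870172 -0.38222187  0.109     ]] [ 0.42860611 -0.4017698   0.109     ]
[[ 0.53885691 -0.34719277  0.098     ]
 [ 0.54957553 -0.40791347  0.098     ]
 [ 0.53860901 -0.4104867   0.098     ]
 [ 0.52690278 -0.35127393  0.098     ]] [ 0.53848606 -0.37921672  0.098     ]
t 5.45 p [ 452.1 -574.7  226.6] x [-0.168  0.986 -0.003] y [ 0.986  0.168 -0.002] z [-0.001 -0.003 -1.   ] open 0.0428 grip 0.0 F [-3.3 -0.7 -2.5]
tool-y angle 9.7 d [176.2 118.8  75.9]
spin -0.3 after spin d [175.3 119.6  76.6]
```

Call:
servo_tool(
  increments=[
    [0.5,58,40,0,0],
    [0.5,58,40,0,0],
    [0.5,58,40,0,0],
    [0.5,0,0,50,0],
    [0.5,0,0,25,0],
    [0.5,0,0,0,0],
    [0.5,0,0,0,0],
  ],
)

```text
t: 6.32
tool_pos: [0.5317, -0.3968, 0.1558]
tool_rot: [2.021, 2.403, -0.0]
contact_force: [0.8, -0.7, 1.3]
opening: 0.0425
grip_force: 0.0
```

```bash
python3 -c "
from h import *
to(.539,-.380,.0745,10)"
```

```text
t 6.33 p [ 531.7 -396.8  155.8] x [-0.172  0.985 -0.001] y [0.985 0.172 0.001] z [ 0.001 -0.001 -1.   ] open 0.0425 grip 0.0 F [ 0.8 -0.7  1.3]
tool-y angle 9.9 d [15.4 10.  81.3]
spin -0.1 after spin d [15.3 10.1 81.3]
```

Call:
servo_tool(
  increments=[
    [0.5,15,10,0,0],
    [0.5,0,0,40,0],
    [0.5,0,0,25,0],
    [0.5,0,0,13,0],
    [0.5,0,0,0,0],
    [0,0,0,0,0],
    [0,0,0,0,0],
    [0,0,0,0,0],
    [0,0,0,0,0],
    [0,0,0,0,0],
  ],
  force=50,
)

```text
t: 7.58
tool_pos: [0.5401, -0.3803, 0.0785]
tool_rot: [2.019, 2.402, 0.001]
contact_force: [1.6, 1.6, 6.4]
opening: 0.0128
grip_force: 52.5
```

```bash
python3 -c "
from h import *
to(.539,-.380,.250,10)"
```

```text
t 7.58 p [ 540.1 -380.3   78.5] x [-0.172  0.985 -0.002] y [0.985 0.172 0.003] z [ 0.003 -0.002 -1.   ] open 0.0128 grip 52.5 F [1.6 1.6 6.4]
tool-y angle 9.9 d [   0.    -0.6 -171.5]
spin -0.1 after spin d [   0.4   -1.  -171.5]
```

Call:
servo_tool(
  increments=[
    [0,0,0,-10,0],
    [0,0,0,-15,0],
    [0,0,0,-30,0],
    [0,0,0,-40,0],
    [0,0,0,-40,0],
    [0,0,0,-35,0],
    [0,0,0,0,0],
    [0,0,0,0,0],
  ],
)

```text
t: 8.57
tool_pos: [0.5381, -0.379, 0.2446]
tool_rot: [-2.02, -2.403, -0.0]
contact_force: [-0.9, 0.6, -3.6]
opening: 0.0129
grip_force: 51.3
```

```bash
python3 -c "
from h import *
to(.5685,.2665,.250,97.5);save('scene','s3',(80,110,280,260),4)"
```

```text
t 8.57 p [ 538.1 -379.   244.6] x [-0.172  0.985  0.002] y [ 0.985  0.172 -0.002] z [-0.002  0.002 -1.   ] open 0.0129 grip 51.3 F [-0.9  0.6 -3.6]
tool-y angle 9.9 d [630.6 141.   -4.3]
spin -87.6 after spin d [-114.4  636.    -5.4]
```

View pics/s3.png

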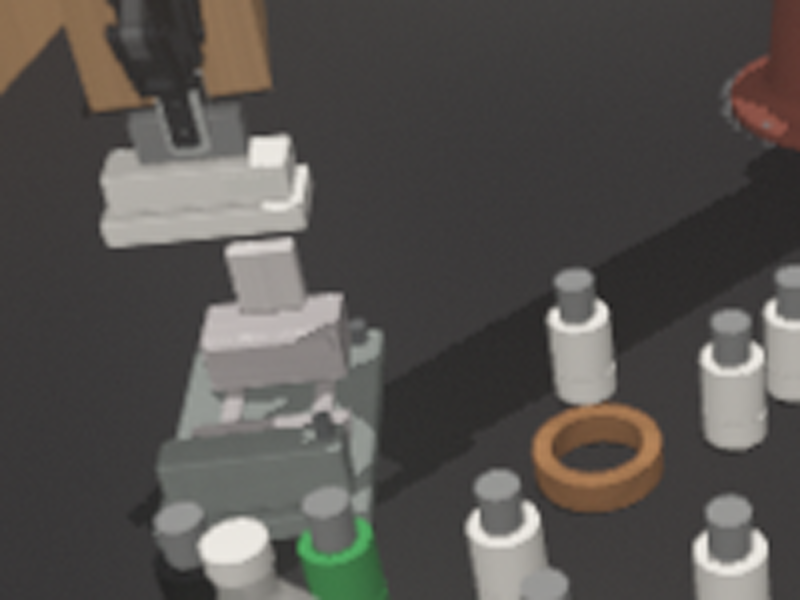

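Call:
servo_tool(
  increments=[
    [0,0,0,0,-9.7],
    [0,0,0,0,-9.7],
    [0,0,0,0,-9.7],
    [0,0,0,0,-9.7],
    [0,0,0,0,-9.7],
    [0,0,0,0,-9.8],
    [0,0,0,0,-9.8],
    [0,0,0,0,-9.8],
    [0,0,0,0,-9.7],
    [0,0,0,0,0],
  ],
)

```text
t: 9.88
tool_pos: [0.538, -0.3788, 0.2436]
tool_rot: [0.202, -3.132, -0.005]
contact_force: [1.2, 1.2, -2.8]
opening: 0.013
grip_force: 51.2
```

Call:
servo_tool(
  increments=[
    [0,-10,30,0,0],
    [0,-10,50,0,0],
    [0,-10,58,0,0],
    [0,-10,58,0,0],
    [0,-10,58,0,0],
    [0,-10,58,0,0],
    [0,-10,58,0,0],
    [0,-10,58,0,0],
    [0,-10,58,0,0],
    [0,-10,58,0,0],
    [0,-10,50,0,0],
    [0,-4,42,0,0],
  ],
)

```text
t: 11.38
tool_pos: [0.568, 0.2678, 0.2449]
tool_rot: [0.202, -3.133, 0.001]
contact_force: [1.1, -0.7, -2.8]
opening: 0.0125
grip_force: 51.2
```

```bash
python3 -c "
from h import *
to(.5685,.2665,.130,97.5)"
```

```text
t 11.38 p [568.  267.8 244.9] x [-0.992 -0.129  0.002] y [-0.129  0.992 -0.   ] z [-0.002 -0.001 -1.   ] open 0.0125 grip 51.2 F [ 1.1 -0.7 -2.8]
tool-y angle 97.4 d [ -0.6  -1.4 114.9]
spin -0.1 after spin d [ -0.4  -1.4 114.9]
```

Call:
servo_tool(
  increments=[
    [0,0,-1,40,0],
    [0,0,0,40,0],
    [0,0,0,35,0],
    [0,0,0,0,0],
    [0,0,0,0,0],
  ],
)

```text
t: 12.0
tool_pos: [0.5694, 0.2651, 0.1325]
tool_rot: [-0.204, 3.134, 0.0]
contact_force: [0.8, 0.2, -1.8]
opening: 0.013
grip_force: 51.2
```

```bash
python3 -c "
from h import *
to(.5685,.2665,.130,97.5);save('scene','s4',(310,130,470,270),5)
X=lambda x,y,z:[.5685+.9914*x-.1305*y,.2665+.1305*x+.9914*y,z]
f=lambda n,p:print(n,((proj('scene',[p])[0]-[310,130])*5).round(0))
for a,b in((61,30),(61,-30),(-61,-30),(-61,30)): f('bay',X(a/1e3,b/1e3,.052))
for a,b in((90,36),(90,-152),(-90,-152),(-90,36)): f('tray',X(a/1e3,b/1e3,.052))
for a,b in((55,25),(55,-25),(-55,-25),(-55,25)): f('foot',X(a/1e3,b/1e3,.082))
f('handle',X(0,-.2,.1))"
```

```text
t 12.0 p [569.4 265.1 132.5] x [-0.992 -0.13  -0.001] y [-0.13   0.992  0.   ] z [ 0.001  0.    -1.   ] open 0.013 grip 51.2 F [ 0.8  0.2 -1.8]
tool-y angle 97.4 d [0.7 1.5 2.5]
spin -0.1 after spin d [0.7 1.5 2.5]
bay [576. 522.]
bay [453. 533.]
bay [366. 378.]
bay [477. 369.]
tray [615. 562.]
tray [217. 600.]
tray [122. 364.]
tray [468. 336.]
foot [574. 466.]
foot [471. 475.]
foot [389. 337.]
foot [484. 329.]
handle [ 76. 404.]
```

View pics/s4.png

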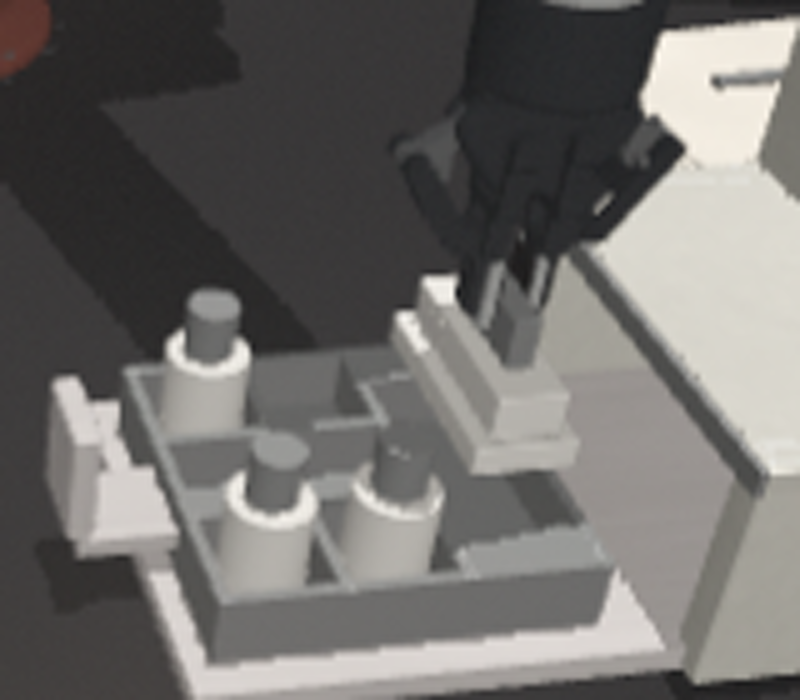

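Call:
servo_tool(
  increments=[
    [0,0,1.5,20,0],
    [0,0,0,10,0],
    [0,0,0,10,0],
    [0,0,0,8,0],
    [0,0,0,6,0],
    [0,0,0,4,0],
    [0,0,0,0,0],
    [0,0,0,0,0],
  ],
)

```text
t: 13.05
tool_pos: [0.569, 0.2665, 0.0739]
tool_rot: [-0.206, 3.134, 0.0]
contact_force: [-0.5, -0.9, -1.3]
opening: 0.0125
grip_force: 51.2
```

Call:
servo_tool(
  increments=[
    [0,0,0,2,0],
    [0,0,0,2,0],
    [0,0,0,0,0],
    [0,0,0,0,0],
  ],
)

```text
t: 13.55
tool_pos: [0.5689, 0.2666, 0.0705]
tool_rot: [-0.206, 3.134, 0.0]
contact_force: [-3.7, -1.0, 5.1]
opening: 0.0129
grip_force: 52.3
```

Call:
servo_tool(
  increments=[
    [0.4,0,0,0,0],
    [0.4,0,0,0,0],
    [0.4,0,0,0,0],
    [0.4,0,0,-20,0],
    [0.4,0,0,-50,0],
    [0.4,0,0,-60,0],
    [0.4,0,-60,-50,0],
    [0.4,0,-60,0,0],
    [0.4,0,-60,0,0],
    [0.4,0,-60,0,0],
    [0.4,0,0,0,0],
  ],
)

```text
t: 14.92
tool_pos: [0.5991, 0.0367, 0.2413]
tool_rot: [-0.197, 3.133, -0.001]
contact_force: [0.2, -0.2, -0.6]
opening: 0.0339
grip_force: 0.0
```

```bash
cat >> h.py <<'E'
def bottles(box=(245,145,400,300)):
    """cap discs of spares (top view): white body blob, cap = grey inside its hull; both views triangulated"""
    im=get_image('top');hsv=cv2.cvtColor(im,cv2.COLOR_RGB2HSV)
    m=((hsv[...,2]>120)&(hsv[...,1]<60)).astype(np.uint8);a,b,c,d=box;k=np.zeros_like(m);k[b:d,a:c]=m[b:d,a:c]
    out=[]
    for ct in cv2.findContours(k,cv2.RETR_EXTERNAL,cv2.CHAIN_APPROX_NONE)[0]:
        if cv2.contourArea(ct)>120:
            (u,v),r=cv2.minEnclosingCircle(ct);out.append((u,v,r,cv2.boundingRect(ct)))
    return im,out
E
python3 -c "
from h import *
state();im,o=bottles()
for u,v,r,bb in o: print(round(u,1),round(v,1),round(r,1),bb,ray('top',[u,v],.062)[0].round(4),ray('top',[u,v],.09)[0].round(4))
a=cv2.resize(im[150:275,115:240,::-1],None,fx=3.2,fy=3.2,interpolation=2);b=cv2.resize(im[150:275,255:380,::-1],None,fx=3.2,fy=3.2,interpolation=2)
cv2.imwrite('pics/t5.png',np.hstack([a,b]))
"
```

```text
t 14.93 p [599.1  36.7 241.3] x [-0.992 -0.125 -0.002] y [-0.125  0.992 -0.001] z [ 0.002 -0.001 -1.   ] open 0.0339 grip 0.0 F [ 0.2 -0.2 -0.6]
280.9 264.8 9.6 (272, 256, 19, 19) [ 0.439  -0.0422  0.062 ] [ 0.4397 -0.042   0.09  ]
347.0 262.0 9.5 (338, 253, 19, 19) [ 0.4423 -0.1899  0.062 ] [ 0.4429 -0.1849  0.09  ]
298.5 241.0 9.7 (289, 232, 19, 19) [ 0.4912 -0.0829  0.062 ] [ 0.4903 -0.0813  0.09  ]
350.7 169.6 9.4 (342, 161, 19, 18) [ 0.6526 -0.2078  0.062 ] [ 0.6465 -0.2022  0.09  ]
293.0 162.0 10.0 (285, 153, 18, 18) [ 0.6732 -0.0751  0.062 ] [ 0.6664 -0.0738  0.09  ]
```

View pics/t5.png

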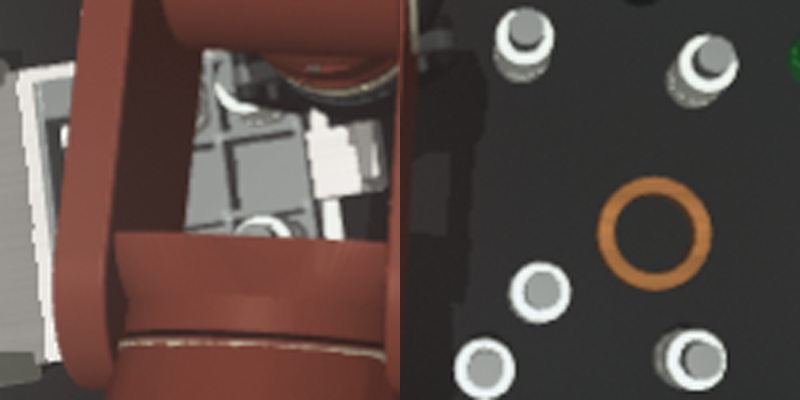

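```bash
python3 -c "
from h import *
to(.673,-.075,.130)"
```

```text
t 14.97 p [598.9  38.7 241.1] x [-0.992 -0.127 -0.002] y [-0.127  0.992  0.   ] z [ 0.002  0.    -1.   ] open 0.0341 grip 0.0 F [0.6 0.5 0.9]
tool-y angle 97.3 d [ -58.8 -122.2  111.2]
```

Call:
servo_tool(
  increments=[
    [0.55,-29,-61,0,0],
    [0.55,-29,-61,0,0],
    [0.55,0,0,50,0],
    [0.55,0,0,50,0],
    [0.55,0,0,0,0],
    [0.55,0,0,0,0],
  ],
)

```text
t: 15.72
tool_pos: [0.6677, -0.0636, 0.1421]
tool_rot: [-0.208, 3.132, -0.001]
contact_force: [-0.6, -0.5, -0.1]
opening: 0.0469
grip_force: 0.0
```

```bash
python3 -c "
from h import *
to(.673,-.075,.069)"
```

```text
t 15.72 p [667.7 -63.6 142.1] x [-0.991 -0.132 -0.003] y [-0.132  0.991 -0.001] z [ 0.003 -0.    -1.   ] open 0.0469 grip 0.0 F [-0.6 -0.5 -0.1]
tool-y angle 97.6 d [ -3.6 -12.   73.1]
```

Call:
servo_tool(
  increments=[
    [0.55,-4,-12,0,0],
    [0.55,0,0,30,0],
    [0.55,0,0,25,0],
    [0.55,0,0,18,0],
    [0.55,0,0,0,0],
    [0,0,0,0,0],
    [0,0,0,0,0],
    [0,0,0,0,0],
    [0,0,0,0,0],
    [0,0,0,0,0],
  ],
  force=30,
)

```text
t: 16.98
tool_pos: [0.6732, -0.0763, 0.0684]
tool_rot: [-0.206, 3.132, -0.002]
contact_force: [-0.7, -0.9, 5.6]
opening: 0.0248
grip_force: 30.2
```

Call:
servo_tool(
  increments=[
    [0,0,0,-15,0],
    [0,0,0,-40,0],
    [0,0,0,-50,0],
    [0,0,0,-30,0],
    [0,0,0,0,0],
    [0,0,0,0,0],
  ],
)

```text
t: 17.73
tool_pos: [0.6709, -0.0756, 0.1994]
tool_rot: [0.206, -3.132, -0.002]
contact_force: [-0.2, -0.2, -1.1]
opening: 0.0249
grip_force: 29.6
```

```bash
cat >> h.py <<'E'
def cell(i):
    x,y=[(-58,-120),(0,-120),(58,-120),(-58,-62),(0,-62),(58,-62)][i];x/=1e3;y/=1e3
    return .5688+.9914*x-.1305*y,.2665+.1305*x+.9914*y
E
python3 -c "
from h import *
save('scene','s6',(200,150,300,250),5)
print(cell(4));to(*cell(4),.200)"
```

```text
(0.5768909999999999, 0.20503320000000003)
t 17.77 p [670.5 -75.5 198.6] x [-0.991 -0.131  0.004] y [-0.131  0.991  0.002] z [-0.004  0.001 -1.   ] open 0.025 grip 29.6 F [-0.   0.7 -0.9]
tool-y angle 97.5 d [ 56.2 290.4  -0.7]
```

View pics/s6.png

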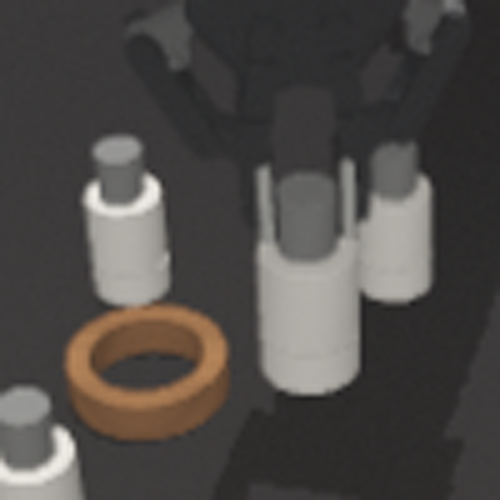

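Call:
servo_tool(
  increments=[
    [0,0,20,-20,0],
    [0,11,45,0,0],
    [0,11,55,0,0],
    [0,11,55,0,0],
    [0,11,55,0,0],
    [0,12,45,0,0],
    [0,0,15,0,0],
    [0,0,0,0,0],
    [0,0,0,0,0],
    [0,0,0,0,0],
  ],
)

```text
t: 19.02
tool_pos: [0.579, 0.2031, 0.2215]
tool_rot: [0.203, -3.135, 0.0]
contact_force: [-0.1, 0.1, -1.1]
opening: 0.0245
grip_force: 29.7
```

```bash
python3 -c "
from h import *
to(*cell(4),.092,97.5)"
```

```text
t 19.02 p [579.  203.1 221.5] x [-0.992 -0.129  0.   ] y [-0.129  0.992 -0.   ] z [-0. -0. -1.] open 0.0245 grip 29.7 F [-0.1  0.1 -1.1]
tool-y angle 97.4 d [  1.8   2.3 129.5]
spin -0.1 after spin d [  1.8   2.2 129.5]
```

Call:
servo_tool(
  increments=[
    [0,2,2,35,0],
    [0,0,0,35,0],
    [0,0,0,15,0],
    [0,0,0,10,0],
    [0,0,0,8,0],
    [0,0,0,6,0],
    [0,0,0,6,0],
    [0,0,0,6,0],
    [0,0,0,4,0],
    [0,0,0,0,0],
    [0,0,0,0,0],
  ],
)

```text
t: 20.4
tool_pos: [0.5764, 0.2061, 0.0967]
tool_rot: [-0.206, 3.134, 0.0]
contact_force: [0.4, 0.3, -1.6]
opening: 0.0248
grip_force: 29.7
```

Call:
servo_tool(
  increments=[
    [0,0,0,3,0],
    [0,0,0,2,0],
    [0,0,0,1,0],
    [0,0,0,0,0],
    [0,0,0,0,0],
  ],
)

```text
t: 21.02
tool_pos: [0.5763, 0.206, 0.0905]
tool_rot: [-0.206, 3.135, 0.0]
contact_force: [0.5, -0.8, -0.6]
opening: 0.0248
grip_force: 29.7
```

Call:
servo_tool(
  increments=[
    [0.5,0,0,0,0],
    [0.5,0,0,0,0],
    [0.5,0,0,0,0],
    [0.5,0,0,-20,0],
    [0.5,0,0,-50,0],
    [0.5,0,0,-50,0],
    [0.5,0,-30,0,0],
    [0.5,0,-58,0,0],
    [0.5,0,-58,0,0],
    [0.5,0,-58,0,0],
    [0.5,0,0,0,0],
    [0.5,0,0,0,0],
  ],
)

```text
t: 22.52
tool_pos: [0.6032, 0.0039, 0.2117]
tool_rot: [-0.205, 3.133, 0.0]
contact_force: [0.3, 1.0, 0.0]
opening: 0.0429
grip_force: 0.0
```

```bash
python3 -c "
from h import *
im,o=bottles()
for u,v,r,bb in o: print(round(r,1),ray('top',[u,v],.062)[0].round(4))
to(.491,-.083,.130,97.5)
save('scene','s7',(310,160,460,270),5)"
```

```text
9.3 [ 0.4385 -0.0435  0.062 ]
9.5 [ 0.4423 -0.1899  0.062 ]
9.7 [ 0.4912 -0.0829  0.062 ]
9.4 [ 0.6526 -0.2078  0.062 ]
t 22.57 p [603.1   4.6 211.4] x [-0.991 -0.131 -0.001] y [-0.131  0.991  0.   ] z [ 0.001  0.    -1.   ] open 0.0427 grip 0.0 F [-0.2  0.1  0.1]
tool-y angle 97.6 d [122.7 -72.1  81.3]
spin 0.1 after spin d [122.6 -72.2  81.4]
```

View pics/s7.png

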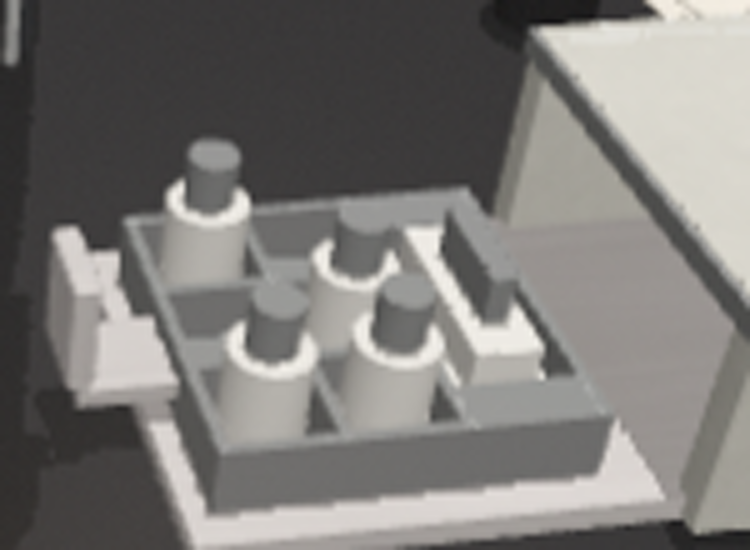

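Cell 4 now holds its bottle upright (crop ≈(355,260)), and the cartridge lies level in the bay (crop ≈(470,310)); the tray has not moved. Next spare: C.

Call:
servo_tool(
  increments=[
    [0.55,40,-24,0,0],
    [0.55,42,-24,0,0],
    [0.55,41,-24,0,0],
    [0.55,0,0,40,0],
    [0.55,0,0,40,0],
    [0.55,0,0,0,0],
    [0.55,0,0,0,0],
    [0.55,0,0,0,0],
  ],
)

```text
t: 23.62
tool_pos: [0.492, -0.0837, 0.133]
tool_rot: [-0.207, 3.131, -0.002]
contact_force: [0.8, 0.9, 0.7]
opening: 0.0476
grip_force: 0.0
```

```bash
python3 -c "
from h import *
to(.491,-.083,.069,97.5)"
```

```text
t 23.62 p [492.  -83.7 133. ] x [-0.991 -0.132 -0.004] y [-0.132  0.991 -0.002] z [ 0.004 -0.001 -1.   ] open 0.0476 grip 0.0 F [0.8 0.9 0.7]
tool-y angle 97.6 d [ 1.1  1.  64. ]
spin 0.1 after spin d [ 0.9  0.9 64. ]
```

Call:
servo_tool(
  increments=[
    [0.55,1,1,30,0],
    [0.55,0,0,20,0],
    [0.55,0,0,14,0],
    [0.55,0,0,0,0],
    [0,0,0,0,0],
    [0,0,0,0,0],
    [0,0,0,0,0],
    [0,0,0,0,0],
    [0,0,0,0,0],
  ],
)

```text
t: 24.75
tool_pos: [0.4904, -0.0833, 0.0678]
tool_rot: [-0.206, 3.133, -0.002]
contact_force: [0.1, -1.0, 5.4]
opening: 0.0247
grip_force: 30.0
```

Call:
servo_tool(
  increments=[
    [0,0,0,-15,0],
    [0,0,0,-40,0],
    [0,0,0,-50,0],
    [0,0,0,-50,0],
    [0,0,0,0,0],
    [0,0,0,0,0],
  ],
)

```text
t: 25.5
tool_pos: [0.4887, -0.0826, 0.2208]
tool_rot: [0.206, -3.134, -0.001]
contact_force: [0.3, -0.3, -2.3]
opening: 0.0252
grip_force: 29.6
```

```bash
python3 -c "
from h import *
to(*cell(3),.200,97.5)"
```

```text
t 25.5 p [488.7 -82.6 220.8] x [-0.991 -0.131  0.001] y [-0.131  0.991  0.001] z [-0.001  0.001 -1.   ] open 0.0252 grip 29.6 F [ 0.3 -0.3 -2.3]
tool-y angle 97.5 d [-67.1 273.6  20.9]
spin 0.0 after spin d [-67.  273.6  20.8]
```

Call:
servo_tool(
  increments=[
    [0,0,25,0,0],
    [0,-13,45,0,0],
    [0,-14,50,0,0],
    [0,-13,50,0,0],
    [0,-14,50,0,0],
    [0,-13,40,0,0],
    [0,0,14,0,0],
    [0,0,0,0,0],
    [0,0,0,0,0],
    [0,0,0,0,0],
  ],
)

```text
t: 26.75
tool_pos: [0.5199, 0.1964, 0.2214]
tool_rot: [0.203, -3.135, 0.0]
contact_force: [-0.0, 0.7, -0.3]
opening: 0.0247
grip_force: 29.7
```

```bash
python3 -c "
from h import *
to(*cell(3),.090,97.5)"
```

```text
t 26.75 p [519.9 196.4 221.4] x [-0.992 -0.129  0.   ] y [-0.129  0.992 -0.   ] z [-0. -0. -1.] open 0.0247 grip 29.7 F [-0.   0.7 -0.3]
tool-y angle 97.4 d [  0.3   1.1 131.4]
spin -0.1 after spin d [  0.4   1.1 131.4]
```

Call:
servo_tool(
  increments=[
    [0,0,1,35,0],
    [0,0,0,35,0],
    [0,0,0,15,0],
    [0,0,0,10,0],
    [0,0,0,8,0],
    [0,0,0,6,0],
    [0,0,0,6,0],
    [0,0,0,6,0],
    [0,0,0,5,0],
    [0,0,0,4,0],
    [0,0,0,0,0],
    [0,0,0,0,0],
  ],
)

```text
t: 28.25
tool_pos: [0.5199, 0.1986, 0.0917]
tool_rot: [-0.206, 3.135, 0.0]
contact_force: [0.6, 1.9, -0.8]
opening: 0.0249
grip_force: 29.7
```

Call:
servo_tool(
  increments=[
    [0,0,0,2,0],
    [0,0,0,0,0],
    [0.5,0,0,0,0],
    [0.5,0,0,0,0],
    [0.5,0,0,0,0],
    [0.5,0,0,-20,0],
    [0.5,0,0,-50,0],
    [0.5,0,0,-50,0],
    [0.5,0,-40,0,0],
    [0.5,0,-55,0,0],
    [0.5,0,-55,0,0],
    [0.5,0,0,0,0],
  ],
)

```text
t: 29.75
tool_pos: [0.5401, 0.0469, 0.2114]
tool_rot: [-0.198, 3.133, -0.001]
contact_force: [0.1, 0.9, -0.2]
opening: 0.0427
grip_force: 0.0
```

Call:
servo_tool(
  increments=[
    [0.55,17,-40,0,0],
    [0.55,17,-40,0,0],
    [0.55,0,0,0,0],
    [0.55,0,0,0,0],
  ],
)

```text
t: 30.25
tool_pos: [0.5165, -0.0329, 0.2103]
tool_rot: [-0.207, 3.134, 0.001]
contact_force: [-0.5, 0.1, -0.2]
opening: 0.0467
grip_force: 0.0
```

```bash
python3 -c "
from h import *
im,o=bottles()
for u,v,r,bb in o: print(round(r,1),ray('top',[u,v],.062)[0].round(4))
to(.439,-.042,.130,97.5)"
```

```text
9.5 [ 0.4395 -0.0426  0.062 ]
9.5 [ 0.4423 -0.1899  0.062 ]
9.4 [ 0.6526 -0.2078  0.062 ]
t 30.3 p [516.5 -32.7 210.1] x [-0.991 -0.132 -0.001] y [-0.132  0.991  0.   ] z [ 0.001  0.    -1.   ] open 0.047 grip 0.0 F [0.4 0.8 0.4]
tool-y angle 97.6 d [78.1  1.  80. ]
spin 0.1 after spin d [78.   0.9 80.1]
```

Call:
servo_tool(
  increments=[
    [0.55,39,0,0,0],
    [0.55,39,0,0,0],
    [0.55,0,0,40,0],
    [0.55,0,0,40,0],
    [0.55,0,0,0,0],
    [0.55,0,0,0,0],
    [0.55,0,0,0,0],
  ],
)

```text
t: 31.18
tool_pos: [0.4404, -0.0442, 0.1318]
tool_rot: [-0.207, 3.131, -0.002]
contact_force: [0.8, -0.3, 1.1]
opening: 0.0472
grip_force: 0.0
```

```bash
python3 -c "
from h import *
to(.4393,-.0425,.069,97.5)"
```

```text
t 31.18 p [440.4 -44.2 131.8] x [-0.991 -0.131 -0.003] y [-0.131  0.991 -0.001] z [ 0.004 -0.001 -1.   ] open 0.0472 grip 0.0 F [ 0.8 -0.3  1.1]
tool-y angle 97.5 d [ 1.1  1.9 62.8]
spin 0.0 after spin d [ 0.9  1.8 62.8]
```

Call:
servo_tool(
  increments=[
    [0.55,1,2,30,0],
    [0.55,0,0,20,0],
    [0.55,0,0,13,0],
    [0.55,0,0,0,0],
    [0,0,0,0,0],
    [0,0,0,0,0],
    [0,0,0,0,0],
    [0,0,0,0,0],
    [0,0,0,0,0],
  ],
)

```text
t: 32.3
tool_pos: [0.4387, -0.0427, 0.0678]
tool_rot: [-0.206, 3.132, -0.002]
contact_force: [-0.3, -0.9, 4.3]
opening: 0.0249
grip_force: 30.0
```

Call:
servo_tool(
  increments=[
    [0,0,0,-15,0],
    [0,0,0,-40,0],
    [0,0,0,-50,0],
    [0,0,0,-50,0],
    [0,0,0,0,0],
    [0,0,0,0,0],
  ],
)

```text
t: 33.05
tool_pos: [0.437, -0.042, 0.2209]
tool_rot: [0.206, -3.134, -0.001]
contact_force: [-0.4, 0.4, -1.2]
opening: 0.0248
grip_force: 29.6
```

```bash
python3 -c "
from h import *
to(*cell(1),.200,97.5)"
```

```text
t 33.05 p [437.  -42.  220.9] x [-0.991 -0.131  0.001] y [-0.131  0.991  0.001] z [-0.001  0.    -1.   ] open 0.0248 grip 29.6 F [-0.4  0.4 -1.2]
tool-y angle 97.5 d [-171.1  168.6   20.8]
spin 0.0 after spin d [-171.   168.7   20.9]
```

Call:
servo_tool(
  increments=[
    [0,-20,20,0,0],
    [0,-38,38,0,0],
    [0,-42,40,0,0],
    [0,-40,40,0,0],
    [0,-31,31,0,0],
    [0,0,0,0,0],
    [0,0,0,0,0],
    [0,0,0,0,0],
  ],
)

```text
t: 34.05
tool_pos: [0.5841, 0.1467, 0.2207]
tool_rot: [0.204, -3.133, 0.0]
contact_force: [-0.0, -0.5, -1.0]
opening: 0.0248
grip_force: 29.7
```

```bash
python3 -c "
from h import *
to(*cell(1),.090,97.5)"
```

```text
t 34.05 p [584.1 146.7 220.7] x [-0.992 -0.13   0.002] y [-0.13   0.992 -0.   ] z [-0.002 -0.    -1.   ] open 0.0248 grip 29.7 F [-0.  -0.5 -1. ]
tool-y angle 97.4 d [ -0.7   0.8 130.7]
spin -0.1 after spin d [ -0.5   0.8 130.7]
```

Call:
servo_tool(
  increments=[
    [0,0,0,35,0],
    [0,0,0,35,0],
    [0,0,0,15,0],
    [0,0,0,10,0],
    [0,0,0,8,0],
    [0,0,0,6,0],
    [0,0,0,6,0],
    [0,0,0,6,0],
    [0,0,0,5,0],
    [0,0,0,4,0],
    [0,0,0,0,0],
    [0,0,0,0,0],
  ],
)

```text
t: 35.55
tool_pos: [0.5852, 0.1477, 0.0917]
tool_rot: [-0.206, 3.134, 0.0]
contact_force: [-0.2, 0.3, -0.8]
opening: 0.0253
grip_force: 29.7
```

Call:
servo_tool(
  increments=[
    [0,0,0,1,0],
    [0,0,0,0,0],
    [0.5,0,0,0,0],
    [0.5,0,0,0,0],
    [0.5,0,0,0,0],
    [0.5,0,0,-20,0],
    [0.5,0,0,-50,0],
    [0.5,0,0,-50,0],
    [0.5,0,-40,0,0],
    [0.5,0,-55,0,0],
    [0.5,0,-55,0,0],
    [0.5,0,0,0,0],
  ],
)

```text
t: 37.05
tool_pos: [0.6053, -0.0043, 0.2124]
tool_rot: [-0.198, 3.133, -0.002]
contact_force: [-1.1, 0.0, 0.1]
opening: 0.0425
grip_force: 0.0
```

```bash
python3 -c "
from h import *
state();im=save('scene','s8',(310,160,460,270),3)
b=get_image('top');a=cv2.imread('pics/s8.png');c=cv2.resize(b[150:260,115:240,::-1],None,fx=2.8,fy=3,interpolation=2)
cv2.imwrite('pics/s8b.png',np.hstack([a,c]))"
```

```text
t 37.05 p [605.3  -4.3 212.4] x [-0.992 -0.126 -0.002] y [-0.126  0.992 -0.001] z [ 0.002 -0.001 -1.   ] open 0.0425 grip 0.0 F [-1.1  0.   0.1]
```

View pics/s8b.png

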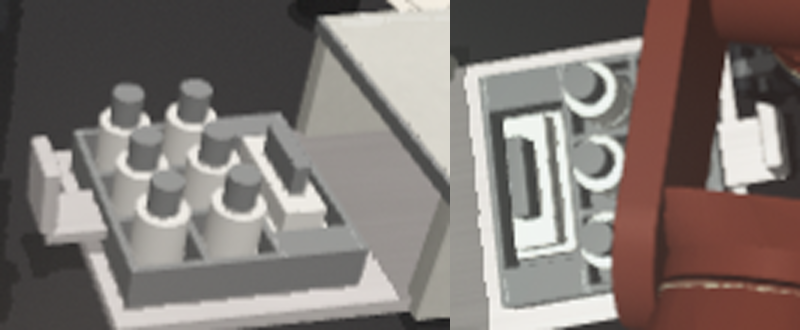

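```bash
python3 -c "
from h import *
to(.594,.068,.073,97.5)"
```

```text
t 37.15 p [604.9  -1.3 211.9] x [-0.992 -0.13  -0.002] y [-0.13   0.992  0.   ] z [ 0.002  0.    -1.   ] open 0.0429 grip 0.0 F [-0.   0.5  0.4]
tool-y angle 97.4 d [  2.1  70.2 138.9]
spin -0.1 after spin d [  1.8  70.2 138.9]
```

Call:
servo_tool(
  increments=[
    [0.5,2,35,0,0],
    [0.5,0,35,0,0],
    [0.5,0,0,40,0],
    [0.5,0,0,30,0],
    [0.5,0,0,0,0],
    [0.5,0,0,0,0],
  ],
)

```text
t: 37.9
tool_pos: [0.5942, 0.0689, 0.1423]
tool_rot: [-0.207, 3.133, -0.0]
contact_force: [0.3, -0.3, -0.3]
opening: 0.0425
grip_force: 0.0
```

```bash
python3 -c "
from h import *
to(.594,.068,.073,97.5)"
```

```text
t 37.9 p [594.2  68.9 142.3] x [-0.991 -0.132 -0.002] y [-0.132  0.991 -0.   ] z [ 0.002  0.    -1.   ] open 0.0425 grip 0.0 F [ 0.3 -0.3 -0.3]
tool-y angle 97.6 d [ 0.5 -0.8 69.3]
spin 0.1 after spin d [ 0.3 -0.8 69.3]
```

Call:
servo_tool(
  increments=[
    [0.5,0,-1,30,0],
    [0.5,0,0,20,0],
    [0.5,0,0,18,0],
    [0.5,0,0,0,0],
    [0,0,0,0,0],
    [0,0,0,0,0],
    [0,0,0,0,0],
    [0,0,0,0,0],
    [0,0,0,0,0],
  ],
  force=40,
)

```text
t: 39.02
tool_pos: [0.5943, 0.0682, 0.0738]
tool_rot: [-0.207, 3.133, 0.003]
contact_force: [-1.6, 5.6, 2.6]
opening: 0.0131
grip_force: 40.6
```

Call:
servo_tool(
  increments=[
    [0,0,4,0,0],
    [0,0,8,0,0],
    [0,0,10,0,0],
    [0,0,10,0,0],
    [0,0,10,0,0],
    [0,0,10,0,0],
    [0,0,10,0,0],
    [0,0,10,0,0],
    [0,0,8,0,0],
    [0,0,8,0,0],
    [0,0,4,0,0],
    [0,0,0,0,0],
  ],
)

```text
t: 40.52
tool_pos: [0.5819, 0.1581, 0.0738]
tool_rot: [-0.206, 3.134, -0.002]
contact_force: [-3.4, -1.4, 5.6]
opening: 0.0136
grip_force: 41.2
```

```bash
python3 -c "
from h import *
to(.594-.01305,.068+.09914,.073,97.5)"
```

```text
t 40.52 p [581.9 158.1  73.8] x [-0.991 -0.131 -0.   ] y [-0.131  0.991 -0.001] z [ 0.001 -0.001 -1.   ] open 0.0136 grip 41.2 F [-3.4 -1.4  5.6]
tool-y angle 97.5 d [-0.2  9.1  0.8]
spin 0.0 after spin d [-0.2  9.1  0.8]
```

Travelled about 91 mm; push the rest gently onto the stop.

Call:
servo_tool(
  increments=[
    [0,0,3,0,0],
    [0,0,3,0,0],
    [0,0,2,0,0],
    [0,0,2,0,0],
    [0,0,1,0,0],
    [0,0,0,0,0],
    [0,0,0,0,0],
  ],
)

```text
t: 41.4
tool_pos: [0.5806, 0.1673, 0.0738]
tool_rot: [-0.206, 3.135, -0.006]
contact_force: [-3.3, -7.7, 5.4]
opening: 0.0131
grip_force: 41.3
```

Call:
servo_tool(
  increments=[
    [0,0,2,0,0],
    [0,0,1,0,0],
    [0,0,0,0,0],
    [0,0,0,0,0],
  ],
)

```text
t: 41.9
tool_pos: [0.5806, 0.1673, 0.0738]
tool_rot: [0.205, -3.135, 0.015]
contact_force: [-2.5, -18.1, 7.4]
opening: 0.013
grip_force: 41.9
```

Call:
servo_tool(
  increments=[
    [0,0,-2,0,0],
    [0.5,0,-1,0,0],
    [0.5,0,0,0,0],
    [0.5,0,0,0,0],
    [0.5,0,0,-20,0],
    [0.5,0,0,-50,0],
    [0.5,0,0,-60,0],
    [0.5,0,-20,-20,0],
    [0.5,0,-50,0,0],
    [0.5,0,-58,0,0],
    [0.5,0,-58,0,0],
    [0.5,0,0,0,0],
  ],
)

```text
t: 43.4
tool_pos: [0.6044, -0.0191, 0.2227]
tool_rot: [0.197, -3.135, 0.001]
contact_force: [-0.3, 1.1, 0.2]
opening: 0.0425
grip_force: 0.0
```

Call:
servo_tool(
  increments=[
    [0.5,0,0,0,9.7],
    [0.5,0,0,0,9.7],
    [0.5,0,0,0,9.7],
    [0.5,0,0,0,9.7],
    [0.5,0,0,0,9.7],
    [0.5,0,0,0,9.7],
    [0.5,0,0,0,9.8],
    [0.5,0,0,0,9.8],
    [0.5,0,0,0,9.7],
    [0.5,0,0,0,0],
  ],
)

```text
t: 44.65
tool_pos: [0.6042, -0.0144, 0.2226]
tool_rot: [-2.015, -2.409, -0.0]
contact_force: [-0.4, -0.9, -0.9]
opening: 0.0426
grip_force: 0.0
```

```bash
python3 -c "
from h import *
to(.4286,-.4018,.200,10);save('scene','s9',(280,130,560,270),2.8)"
```

```text
t 44.65 p [604.2 -14.4 222.6] x [-0.177  0.984  0.   ] y [ 0.984  0.177 -0.   ] z [-0.  0. -1.] open 0.0426 grip 0.0 F [-0.4 -0.9 -0.9]
tool-y angle 10.2 d [-350.3 -241.3   22.6]
spin 0.2 after spin d [-351.  -240.2   22.6]
```

View pics/s9.png

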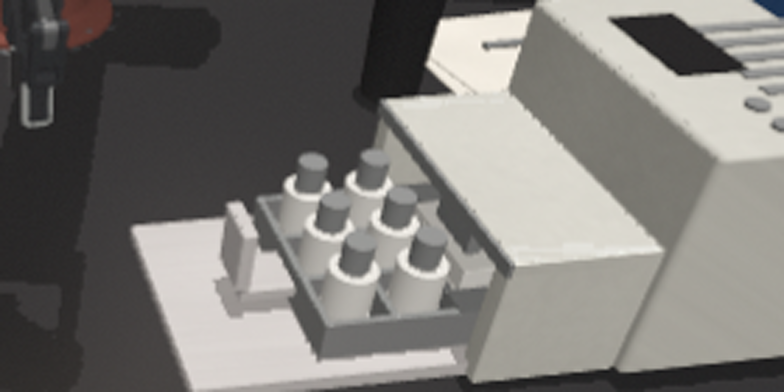

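The carriage is home: all six bottles stand upright (crop ≈(310–430, 160–300)) and the cartridge sits under the hood edge at crop ≈(470,260). Now the vise jaw.

Call:
servo_tool(
  increments=[
    [0.5,-50,-34,0,0],
    [0.5,-50,-34,0,0],
    [0.5,-50,-34,0,0],
    [0.5,-50,-34,0,0],
    [0.5,-50,-34,0,0],
    [0.5,-50,-34,0,0],
    [0.5,-50,-36,0,0],
    [0.5,0,0,22,0],
    [0.5,0,0,30,0],
    [0.5,0,0,0,0],
    [0.5,0,0,0,0],
  ],
)

```text
t: 46.08
tool_pos: [0.4297, -0.4009, 0.1711]
tool_rot: [2.016, 2.408, 0.0]
contact_force: [-0.6, -0.2, 0.7]
opening: 0.043
grip_force: 0.0
```

```bash
python3 -c "
from h import *
to(.4286,-.4018,.073,10)"
```

```text
t 46.08 p [ 429.7 -400.9  171.1] x [-0.176  0.984 -0.   ] y [0.984 0.176 0.   ] z [ 0. -0. -1.] open 0.043 grip 0.0 F [-0.6 -0.2  0.7]
tool-y angle 10.1 d [-0.6 -1.2 98.1]
spin 0.1 after spin d [-0.7 -1.2 98.1]
```

Call:
servo_tool(
  increments=[
    [0.5,-1,-1,40,0],
    [0.5,0,0,25,0],
    [0.5,0,0,18,0],
    [0.5,0,0,13,0],
    [0.5,0,0,0,0],
    [0,0,0,0,0],
    [0,0,0,0,0],
    [0,0,0,0,0],
    [0,0,0,0,0],
    [0,0,0,0,0],
  ],
)

```text
t: 47.32
tool_pos: [0.429, -0.4034, 0.0759]
tool_rot: [2.018, 2.405, -0.0]
contact_force: [1.2, 0.9, 5.7]
opening: 0.0136
grip_force: 41.3
```

Call:
servo_tool(
  increments=[
    [0,0,5,0,0],
    [0,0,5,0,0],
    [0,0,5,0,0],
    [0,0,5,0,0],
    [0,0,5,0,0],
    [0,0,5,0,0],
    [0,0,5,0,0],
    [0,0,4,0,0],
    [0,0,2,0,0],
    [0,0,0,0,0],
    [0,0,0,0,0],
  ],
)

```text
t: 48.7
tool_pos: [0.4683, -0.3965, 0.0759]
tool_rot: [2.019, 2.406, -0.002]
contact_force: [-2.4, 0.8, 7.0]
opening: 0.0137
grip_force: 41.5
```

Call:
servo_tool(
  increments=[
    [0,0,2,0,0],
    [0,0,2,0,0],
    [0,0,2,0,0],
    [0,0,0,0,0],
    [0,0,0,0,0],
  ],
)

```text
t: 49.32
tool_pos: [0.4733, -0.3957, 0.0759]
tool_rot: [-2.019, -2.406, 0.004]
contact_force: [-6.9, 0.7, 9.0]
opening: 0.0133
grip_force: 41.7
```

Call:
servo_tool(
  increments=[
    [0,0,1.5,0,0],
    [0,0,1.5,0,0],
    [0,0,0,0,0],
    [0,0,0,0,0],
  ],
)

```text
t: 49.82
tool_pos: [0.4733, -0.3956, 0.0759]
tool_rot: [-2.016, -2.401, 0.01]
contact_force: [-19.4, 0.1, 14.7]
opening: 0.0137
grip_force: 42.4
```

Call:
servo_tool(
  increments=[
    [0,0,-3,0,0],
    [0.5,0,0,0,0],
    [0.5,0,0,0,0],
    [0.5,0,0,0,0],
    [0.5,0,0,-20,0],
    [0.5,0,0,-50,0],
    [0.5,0,0,-50,0],
    [0.5,-30,0,-30,0],
    [0.5,-50,-20,0,0],
    [0.5,-50,-20,0,0],
    [0.5,0,0,0,0],
    [0.5,0,0,0,0],
  ],
)

```text
t: 51.32
tool_pos: [0.4578, -0.5294, 0.2254]
tool_rot: [2.019, 2.406, 0.0]
contact_force: [-0.1, 0.9, -0.3]
opening: 0.0426
grip_force: 0.0
```

```bash
python3 -c "
from h import *
state();im=get_image('top');cv2.imwrite('pics/t10.png',im[:,:,::-1])"
```

```text
t 51.33 p [ 457.8 -529.4  225.4] x [-0.174  0.985 -0.   ] y [0.985 0.174 0.001] z [ 0.001 -0.    -1.   ] open 0.0426 grip 0.0 F [-0.1  0.9 -0.3]
```

View pics/t10.png

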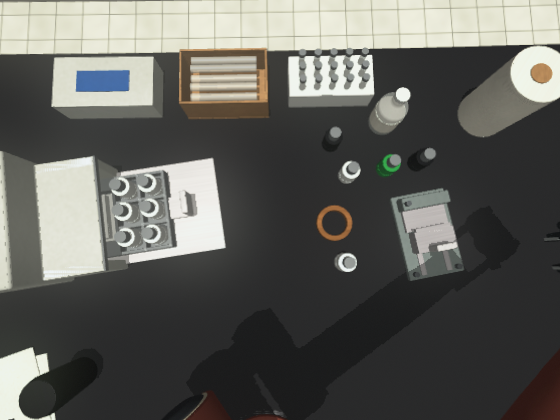

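The carriage is home with six bottles (≈(120–150,185–235)), the jaw is back at its starting place (handle ≈(447,247)), and the tape and two leftover spares are untouched.

```bash
python3 -c "
from station import *
print(finish_job())"
```

```text
the job is handed in; nothing more can be done
None
```

I handed the job in at about 51 s: the cartridge is in the bay, all six cells hold a bottle, the carriage is home, the empty jaw is shut, and the tape and two leftover spares are where they started; the hand-in returned no verdict.

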